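Prop the spring catch and unload the spindle

TASK

The red spring catch of the bench fixture holds down the flange of a steel spindle. Push the thick orange wedge down into the slot between the pale stop block and the catch's sloping end post until it stands on the base plate, let go so that it holds the catch open by itself, then lift the spindle out and set it down upright in the steel tray without dropping it. Leave the orange wedge in the slot; the thinner blue wedge does not open the catch far enough.

Things in the scene. Friction and masses are not known exactly. Their poses are not given: they have to be found in the camera images.
- fixture: Fixture: dark steel base plate 210 x 100 x 12 mm, fixed to the bench; origin under its centre, z up, x along its length, the way the catch opens. Spindle's ring at x -60 mm, pale stop block x 12 to 28 mm (28 mm wide in y, top at z 58), slot, then the catch's red end post (from x 40 mm when shut, 36 mm wide in y at the top, top at z 60) and a dark spring block x 86 to 100 mm.
- slot (a point): On top of the base plate (12 mm above the bench), at the middle of the foot of a fully inserted wedge; axes as the fixture. Catch shut, the gap from stop block to post is x -14.5 to -2.5 mm, flaring above 28 mm height to a mouth x -20.5 to 9.5 mm; red rails 52 mm apart in y, up to 25 mm high. A wedge lowered straight down here, its x along this x, drives the post back.
- catch (a joint): Travel in m of the red sliding spring catch, along the fixture's +x: 0 shut, up to 0.022. Spring force 2.2 N when shut, plus 220 N/m; pushing the wedge in takes up to about 20 N downwards. Shut, its nose lies 9 mm over the spindle's flange, 3 mm above it; it is clear from about 0.012. The orange wedge holds it open at about 0.014, the blue one only at 0.006.
- wedge_mid (a point): Centre, half-way up, of the loose orange plastic wedge, 80 mm tall, 80 g, standing on its narrow foot on the bench. 26 mm thick along its x, 34 mm wide along its y, z up; over the lowest 18 mm the thickness tapers to 14 mm at the foot. Grip the upper half across the 34 mm width. Same both ways round. The similar blue wedge is 18 mm thick: a bystander.
- spindle_mid (a point): Centre, half-way up, of the loose bright steel spindle, 85 mm tall, about 0.3 kg: at the bottom a flange 48 mm in diameter, 12 mm thick, above it a plain stem 20 mm in diameter; z up along the stem. It stands on the fixture's base plate, 12 mm above the bench, in a dark ring 8 mm high with 3 mm clearance all round.
- tray_mid (a point): Centre of the inner floor (4 mm above the bench) of the empty square steel tray, fixed to the bench: 150 x 150 mm outside, walls 4 mm thick, 30 mm high overall; x and y along its sides, z up.

How it is judged:
By the outcome, as a careful person would: the job done as asked, in the order asked, and still so for the second after the job is handed in, with the robot touching nothing.
It also fails if it takes over 62 s, if anything falls off the work surface, if the arm or the gripper's body presses on something with over 40 N, if the wrist force passes 120 N, or if a joint passes its speed limit or range.

ROBOT

A 6-joint arm with a two-finger parallel gripper is mounted at the origin on the work surface. World frame = base frame: x ahead of the robot, y to its left, z up, the work surface at z = 0. Lengths are in mm, angles in rad, forces in N, time in s.
With the tool pointing down it reaches from about 350 to 975 mm from the base axis. Payload 7.1 kg.
Tool frame: the origin (TCP) lies at the very end of the fingers, on their centre line; the grasp point (between the pads) lies 19 mm behind it (ctrl.grip_point_offset is the distance from the TCP to the grasp point, in mm); x points along the fingers, y is the direction in which the jaws open and shut, and the axes are right-handed (so a half turn about x gives the same grasp; the last joint's range is limited). The gripper opens to 88 mm and grips with 3 to 60 N. Pads are 20 mm wide; open, the fingers measure 115 mm over their backs; the gripper's body (75 mm by 178 mm) begins 61 mm behind the grasp point.
Start: joints at [1.204, 0.423, 1.63, -0, 1.089, -0.019], TCP at [212.987, 587.572, 222.675] pointing down, gripper open.
Joint ranges: [-3, 3], [-0.9, 2.11], [0.09, 2.58], [-1.31, 4.45], [0.11, 2.69], [-2.54, 2.54]. Speed limits (rad/s): [2.39, 2.39, 3.01, 3.14, 3.14, 3.14].

INTERFACE

Orientations are given as a rotation vector (axis times angle).
In Python, from workcell import ctrl, vision, workorder gives the robot as it stands.
- The arm moves only by the shell command python3 -m crank 'ROWS'. ROWS is JSON, a list of rows, each a list of 3 entries, a list of its own where there are three numbers: the shift along the tool's x, y, z in m, then the turn, a rotation vector about the tool's x, y, z in rad, then the finger opening in m, from 0 to 0.0878. In form: [[[dx, dy, dz], [wx, wy, wz], jaw], ...]. A call has exactly 8 rows; each row shifts and turns the commanded pose from where the row before left it, along the tool's axes as they then stand; what a row does not reach is not made up. A row lasts 1/12 s, in which the tool goes at most 41.7 mm and 7.16 degrees, less where a joint would pass 70% of its speed; a pose out of reach is approached as far as the arm can. A call with a gripper value outside its range is refused whole. The fingers move at their own pace and stop on an object; the grip force is fixed at half the most. Time passes only in rows, so rows that do not move let the fingers close, or fill a call up. It gives the time, the measured TCP pose, the force and the opening at its end, in the units of the state.
- ctrl.get_obs(): the state, without advancing time (a new reading comes with each control period).
- vision.get_image(name): name is "scene" or "top"; returns a dict with "img" (400x640x3 uint8, blue, green, red), "mtx" (3x3 intrinsics, pixels), "k1" (the pictures are not rectified: a ray, as slopes to the right and down, at radius r is drawn at 1 + k1 r^2 times it, then the intrinsics apply), "rvec" (rotation vector, rad) and "tvec" (3), from world to camera coordinates, as OpenCV has them. Camera axes: x right, y down, z forward; pixel columns grow to the right and rows downward; lengths in mm; the calibration is good to about 2 mm. A picture is of the moment at which its call begins. There is no depth.
- workorder.close_job(): hands the job in, once; it reports no verdict.
The state is a dict: "t": time; "qpos": joint angles; "qvel": joint speeds; "joint_torque": joint torques, N m; "ee_pos": TCP position; "orientation": TCP orientation; "ft_force": force on the tool from outside, world axes, zero at the start; "moment": the same for the moment, N m; "width": finger opening in mm.
Only numpy, scipy, OpenCV 4.12 (cv2) and the standard library are available. Lean on these libraries where they do the work, as an engineer would, in place of code of your own. Each camera call takes 0.05 s, during which the arm holds its last target.

## Working session

There is one attempt and no reset: what is moved stays moved. The work goes in short steps, Python scripts to look and compute and a shell command to move; the robot and the scene stay as the last step left them, time stands still between calls to the robot, and variables do not carry over. Pictures are saved under pics/ and viewed, and the job is handed in when it is done.

```bash
mkdir -p pics; ls; python3 - <<'E'
from workcell import ctrl, vision
import cv2
print(ctrl.get_obs(), ctrl.grip_point_offset)
for n in("scene","top"):
    d=vision.get_image(n); cv2.imwrite(f"pics/{n}0.png",d["img"])
    print(n,d["mtx"],d["k1"],d["rvec"],d["tvec"])
E
```

```text
pics
{'t': 0.0, 'qpos': array([ 1.20398990e+00,  4.23825842e-01,  1.63069843e+00, -3.51344524e-05,
        1.08855370e+00, -1.89959003e-02]), 'qvel': array([-0.00078498,  0.00271178, -0.00056147,  0.00173547,  0.00115056,
        0.00087148]), 'joint_torque': array([-8.11657610e-04, -5.44624186e+01, -2.73656899e+01,  6.44268561e-02,
        2.28786038e-02, -1.03885163e-04]), 'ee_pos': array([212.81064356, 587.06937665, 221.90773419]), 'orientation': array([ 0.27176298,  1.55376749, -0.27407181]), 'ft_force': array([ 0.09518791, -0.07966425, -0.14675581]), 'moment': array([ 0.00581534,  0.00601334, -0.01555931]), 'width': 87.78080075458094} 18.700000000000003
scene [[373.1942541    0.         310.06427813]
 [  0.         373.1942541  201.63222559]
 [  0.           0.           1.        ]] -0.020902219590309398 [ 1.44017151  2.16726586 -0.81390254] [ 231.36521161 -354.32732053 1032.59485968]
top [[424.59142625   0.         322.17512418]
 [  0.         424.59142625 201.75836301]
 [  0.           0.           1.        ]] -0.026457833708996147 [ 2.14155011 -2.14021892  0.11665323] [  2.38624831 544.8425707  840.96323253]
```

View pics/scene0.png

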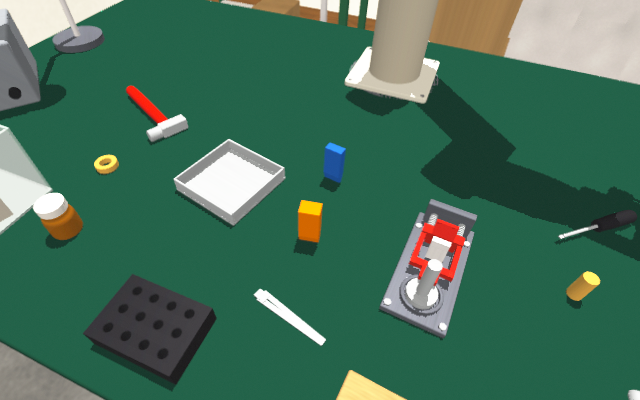

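View pics/top0.png

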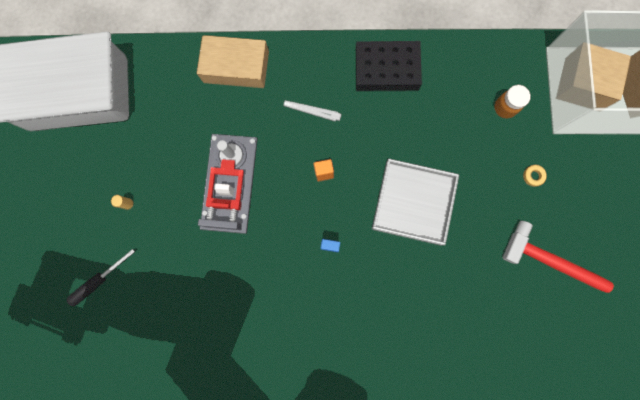

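The scene view shows the orange wedge at about (310,222), blue wedge (334,163), tray (230,180), and the fixture with the spindle at (425,285). In the top view they are at (324,170), (331,245), (416,202) and the fixture at (229,184).

```bash
cat > h.py <<'E'
import numpy as np, cv2
from workcell import ctrl, vision
class Cam:
    def __init__(s,n):
        d=vision.get_image(n); s.img=d["img"]; s.K=np.array(d["mtx"]); s.k1=float(d["k1"])
        s.R=cv2.Rodrigues(np.array(d["rvec"],float))[0]; s.t=np.array(d["tvec"],float).ravel()
        s.rv=np.array(d["rvec"],float); s.C=-s.R.T@s.t; s.D=np.array([s.k1,0,0,0.])
    def proj(s,P): return cv2.projectPoints(np.atleast_2d(np.array(P,float)),s.rv,s.t,s.K,s.D)[0][:,0]
    def ray(s,uv):
        n=cv2.undistortPoints(np.array(uv,float).reshape(-1,1,2),s.K,s.D)[:,0]
        d=np.c_[n,np.ones(len(n))]@s.R; return d/np.linalg.norm(d,axis=1)[:,None]
    def plane(s,uv,z):
        d=s.ray(uv); return s.C+d*((z-s.C[2])/d[:,2])[:,None]
def tri(a,ua,b,ub):
    da,db=a.ray(ua)[0],b.ray(ub)[0]
    A=np.c_[da,-db]; x=np.linalg.lstsq(A,b.C-a.C,rcond=None)[0]
    p,q=a.C+x[0]*da,b.C+x[1]*db
    return (p+q)/2,np.linalg.norm(p-q)
E
python3 - <<'E'
from h import *
for n,c in(("scene",(270,180,490,340)),("top",(180,120,270,240))):
    C=Cam(n); print(n,C.C)
    print(C.proj([[212,587,222]]))
    x0,y0,x1,y1=c; f=3.6 if n=="scene" else 5
    cv2.imwrite(f"pics/{n}fix.png",cv2.resize(C.img[y0:y1,x0:x1],None,fx=f,fy=f,interpolation=cv2.INTER_CUBIC)) 
C=Cam("top");cv2.imwrite("pics/toptr.png",cv2.resize(C.img[150:260,300:470],None,fx=4.5,fy=4.5,interpolation=cv2.INTER_CUBIC)) 
E
```

```text
scene [973.20516642 139.89418128 527.85526192]
[[734.98448758  89.29426564]]
top [428.1689078  -18.81414088 905.75697292]
[[-44.94300275 392.23414887]]
```

View pics/scenefix.png

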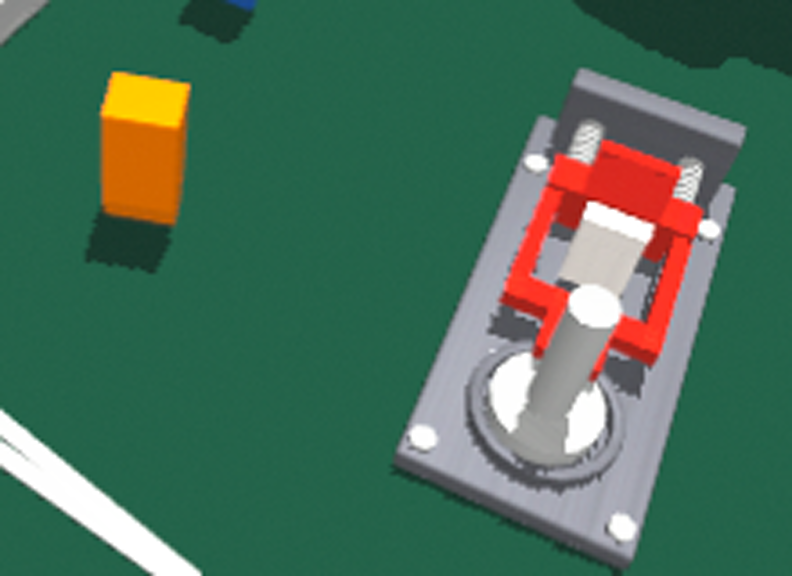

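View pics/topfix.png

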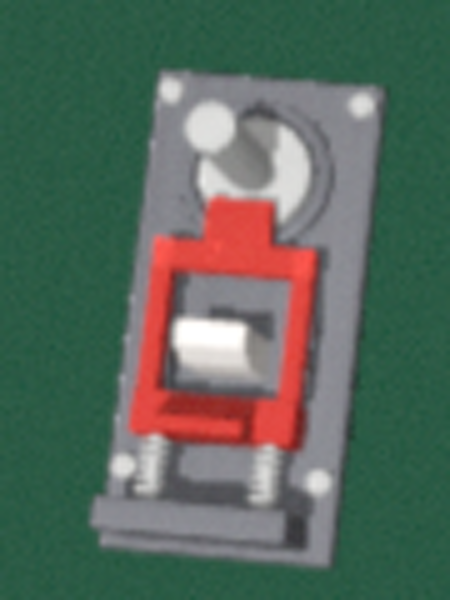

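View pics/toptr.png

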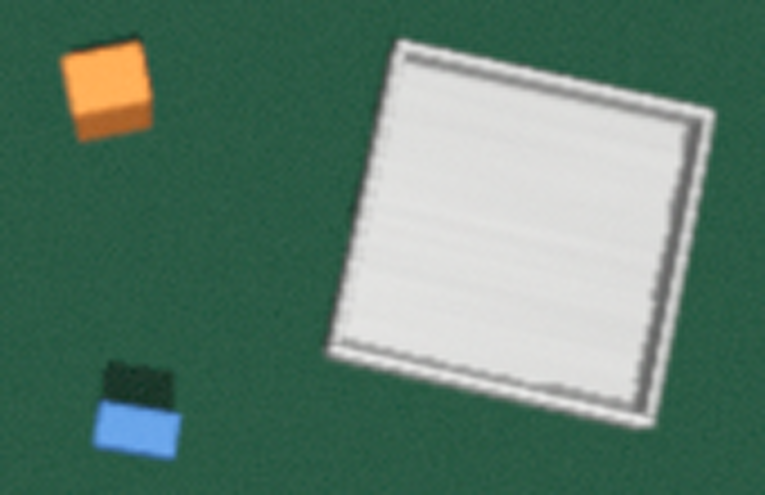

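Scene close-up: plate bolts at crop (423,437), (622,527), (536,162), (709,229) and spindle top at (594,306). Top close-up: the same bolts at (361,105), (171,90), (317,482), (122,465), spindle top at (211,127), catch shut, slot free. Now measuring with two views.

```bash
cat > m.py <<'E'
from h import *
S,T=Cam("scene"),Cam("top")
def blob(c,u,v,r,lo=185,rel=None):
    u0,v0=int(round(u))-r,int(round(v))-r
    p=c.img[v0:v0+2*r+1,u0:u0+2*r+1].astype(float).min(2)
    w=np.clip(p-np.percentile(p,40)-15,0,None)
    yy,xx=np.mgrid[:p.shape[0],:p.shape[1]]
    return np.array([u0+(w*xx).sum()/w.sum(), v0+(w*yy).sum()/w.sum()])
sb=[(423,437),(622,527),(536,162),(709,229)]; tb=[(361,105),(171,90),(317,482),(122,465)]
P=[]
for a,b in zip(sb,tb):
    ua=blob(S,270+a[0]/3.6-.4,180+a[1]/3.6-.4,4); ub=blob(T,180+b[0]/5-.4,120+b[1]/5-.4,3)
    p,e=tri(S,ua,T,ub); P.append(p); print("bolt",ua.round(2),ub.round(2),p.round(1),round(e,2))
P=np.array(P); c=P.mean(0); v=(P[2]+P[3]-P[0]-P[1])/2; w=(P[2]-P[3]+P[0]-P[1])/2
print("centre",c,"len",np.linalg.norm(v),"yaw",np.degrees(np.arctan2(v[1],v[0])),"wid",np.linalg.norm(w),np.degrees(np.arctan2(w[1],w[0])))
# spindle top ellipse centre
def spot(c,box,cond):
    x0,y0,x1,y1=box; m=cond(c.img[y0:y1,x0:x1].astype(int)).astype(np.uint8)
    n,l,st,ce=cv2.connectedComponentsWithStats(m); i=1+np.argmax(st[1:,4]); return ce[i]+[x0,y0],st[i],(l==i),(x0,y0)
wh=lambda i:(i.min(2)>200)
a=spot(S,(424,256,446,272),wh); b=spot(T,(214,138,229,153),wh)
print("spindle top",a[0],a[1],b[0],b[1],tri(S,a[0],T,b[0]))
# orange wedge
hs=lambda c:cv2.cvtColor(c.img,cv2.COLOR_BGR2HSV)
for nm,c,box in(("S",S,(290,190,335,255)),("T",T,(305,150,345,190))):
    x0,y0,x1,y1=box;h=hs(c)[y0:y1,x0:x1]
    m=((h[...,0]<28)&(h[...,1]>120)&(h[...,2]>90)); mt=m&(h[...,2]>(225 if nm=="T" else 235))
    print(nm,h[m][:,2].min(),np.bincount(h[m][:,2]//10))
    for q in(m,mt):
        k=cv2.findContours(q.astype(np.uint8),cv2.RETR_EXTERNAL,cv2.CHAIN_APPROX_NONE)[0]; k=max(k,key=cv2.contourArea)
        r=cv2.minAreaRect(k); M=cv2.moments(q.astype(np.uint8),True)
        print(nm,"cent",M["m10"]/M["m00"]+x0,M["m01"]/M["m00"]+y0,"n",q.sum(),"box",(cv2.boxPoints(r)+[x0,y0]).round(1).tolist())
# tray
g=T.img[145:260,360:470].astype(int); m=(g.min(2)>115).astype(np.uint8)
k=max(cv2.findContours(m,cv2.RETR_EXTERNAL,cv2.CHAIN_APPROX_NONE)[0],key=cv2.contourArea); r=cv2.minAreaRect(k); bx=cv2.boxPoints(r)+[360,145]
print("tray T",bx.round(1).tolist()); q=T.plane(bx,30); print(q.round(1),q.mean(0),[np.linalg.norm(q[i]-q[i-1]) for i in range(4)])
E
python3 m.py
python3 - <<'E'
from h import *
C=Cam("scene")
cv2.imwrite("pics/strw.png",cv2.resize(C.img[130:260,165:345],None,fx=4.4,fy=4.4,interpolation=cv2.INTER_CUBIC)) 
E
```

```text
bolt [387.15 300.85] [251.82 140.61] [682.3 156.3  13.5] 0.73
bolt [442.55 325.93] [213.65 137.65] [689.6 240.5  13.2] 0.67
bolt [418.52 224.66] [243.12 215.91] [517.8 170.6  13.9] 0.84
bolt [466.57 243.07] [204.17 212.67] [524.7 254.8  13.2] 0.45
centre [603.59607241 205.55086731  13.43697085] len 165.29547297942636 yaw 175.0256039500098 wid 84.48713192812096 -94.81268395707855
spindle top [434.86619718 264.45774648] [  4   3  15  12 142] [221.6984127  144.93650794] [ 4  3  9  9 63] (array([650.50033594, 200.18887391,  95.36105618]), np.float64(0.125424114205041))
S 94 [  0   0   0   0   0   0   0   0   0   2   4   9   2   3  17  31  10   6
  15  65  33 423   6  11   8 270]
S cent 309.44262295081967 220.4688524590164 n 915 box [[296.0, 240.7], [298.6, 199.6], [322.4, 201.1], [319.8, 242.2]]
S cent 310.03533568904595 207.51590106007066 n 283 box [[297.8, 212.0], [299.9, 199.3], [322.2, 203.0], [320.1, 215.7]]
T 96 [  0   0   0   0   0   0   0   0   0   1   2   4  11  11   9   9  18  53
   4   8   8   7  11  15  17 175]
T cent 323.732782369146 169.48760330578511 n 363 box [[312.7, 161.7], [331.0, 158.0], [334.9, 177.4], [316.6, 181.1]]
T cent 323.41148325358853 167.17703349282297 n 209 box [[314.1, 162.6], [330.3, 159.3], [332.7, 171.7], [316.6, 174.9]]
tray T [[371.7, 229.3], [387.6, 158.0], [460.4, 174.2], [444.6, 245.5]]
[[ 488.4  -99.3   30. ]
 [ 638.5 -134.6   30. ]
 [ 603.5 -285.9   30. ]
 [ 455.3 -247.6   30. ]] [ 546.43246159 -191.81127081   30.        ] [np.float64(151.9402852676342), np.float64(154.10611985368917), np.float64(155.29419637406676), np.float64(153.04657363617326)]
```

View pics/strw.png

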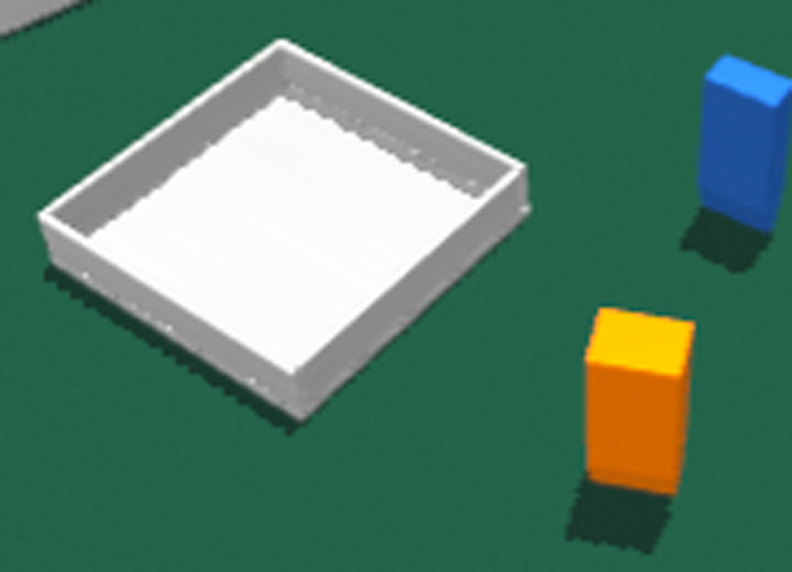

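The scene crop shows the tray empty and the orange wedge standing clear of the blue one. Rim corners are at crop (280,40), (527,166), (300,375), (40,215).

```bash
cat > m2.py <<'E'
from h import *
S,T=Cam("scene"),Cam("top")
def tr(a,b): 
    p,e=tri(S,a,T,b); print("   ",p.round(1),round(e,2)); return p
cs=lambda x,y,f,o:(x/f-.5+.5/f+o[0],y/f-.5+.5/f+o[1])
s1=lambda x,y:cs(x,y,3.6,(270,180)); t1=lambda x,y:cs(x,y,5,(180,120))
s2=lambda x,y:cs(x,y,4.4,(165,130)); t2=lambda x,y:cs(x,y,4.5,(300,150))
print("tray rim"); q=np.array([tr(s2(527,166),t2(326,354)),tr(s2(280,40),t2(652,428)),tr(s2(40,215),t2(714,112)),tr(s2(298,377),t2(398,40))])
print(q.mean(0),[np.linalg.norm(q[i]-q[i-1]).round(1) for i in range(4)])
print("wedge top corners S/T")
q=np.array([tr(s2(601,308),t2(152,98)),tr(s2(694,321),t2(78,115)),tr(s2(683,377),t2(61,58)),tr(s2(586,362),t2(140,40))])
print(q.mean(0)); 
for i in range(4): d=q[(i+1)%4]-q[i]; print(np.linalg.norm(d).round(1),np.degrees(np.arctan2(d[1],d[0])).round(1))
print("centroid"); tr((310.035,207.516),(323.411,167.177))
print("top only z80"); q=T.plane([t2(152,98),t2(78,115),t2(61,58),t2(140,40)],80)
for i in range(4): d=q[(i+1)%4]-q[i]; print(np.linalg.norm(d).round(1),np.degrees(np.arctan2(d[1],d[0])).round(1))
print(q.mean(0))
print("plate corners top, z12"); q=T.plane([t1(160,70),t1(385,87),t1(331,566),t1(98,547)],12); print(q.round(1).tolist(),q.mean(0))
for i in range(4): d=q[(i+1)%4]-q[i]; print(np.linalg.norm(d).round(1),np.degrees(np.arctan2(d[1],d[0])).round(1))
E
python3 m2.py
python3 - <<'E'
from h import *
C=Cam("scene"); cv2.imwrite("pics/s_slot.png",cv2.resize(C.img[200:300,400:485],None,fx=6,fy=6,interpolation=cv2.INTER_CUBIC))
C=Cam("top"); cv2.imwrite("pics/t_slot.png",cv2.resize(C.img[160:240,195:255],None,fx=7,fy=7,interpolation=cv2.INTER_CUBIC))
E
```

```text
tray rim
    [ 491.1 -101.5   27.8] 2.72
    [ 457.2 -249.    26.7] 1.34
    [ 603.1 -281.8   28.1] 0.4
    [ 637.7 -135.2   27.2] 1.65
[ 547.30072158 -191.86123894   27.44176394] [np.float64(150.4), np.float64(151.3), np.float64(149.6), np.float64(150.6)]
wedge top corners S/T
    [599.8 -20.4  79.4] 0.05
    [592.1  12.7  79.1] 1.24
    [618.1  19.6  78.9] 0.52
    [625.9 -15.1  79.5] 0.18
[608.98986582  -0.79969894  79.21742047]
34.0 103.0
26.9 14.7
35.5 -77.3
26.7 -168.5
centroid
    [608.7  -0.9  78.2] 0.58
top only z80
33.4 103.0
26.8 16.5
35.8 -77.1
26.7 -168.6
[608.85455662  -0.93328772  80.        ]
plate corners top, z12
[[699.1, 246.0, 12.0], [690.7, 146.7, 12.0], [482.0, 164.8, 12.0], [489.9, 264.8, 12.0]] [590.43849183 205.56297883  12.        ]
99.7 -94.8
209.5 175.0
100.3 85.5
210.0 -5.1
```

View pics/s_slot.png

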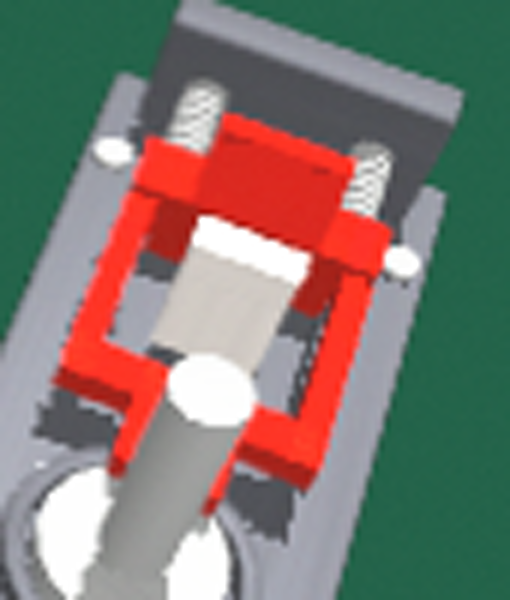

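View pics/t_slot.png

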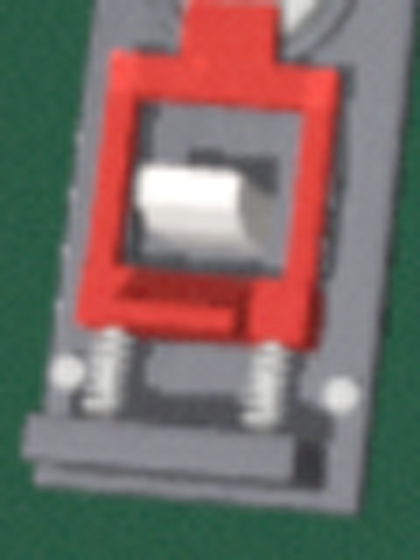

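Poses found: fixture centre about (590.5, 205.5), yaw 175°; slot (548, 209); wedge (609, -1), x-axis yaw about 13°; spindle (650.5, 200); tray (547, -192). Heights agree with the text to 1–3 mm. Now a helper to work out moves in tool axes.

```bash
cat > go.py <<'E'
import sys,numpy as np
from scipy.spatial.transform import Rotation as R
from workcell import ctrl
# usage: go.py x y z [jaw_yaw_deg]: remaining shift in tool axes (m), turn (rad), world turn of jaw
o=ctrl.get_obs(); p=np.array(o["ee_pos"]); r=R.from_rotvec(o["orientation"]); M=r.as_matrix()
print("t",round(o["t"],2),"tcp",p.round(1),"F",np.round(o["ft_force"],1),"w",round(o["width"],1),"q6",np.round(o["qpos"],2))
jy=np.degrees(np.arctan2(M[1,1],M[0,1])); print("tool x",M[:,0].round(3),"jaw yaw",round(jy,1))
if len(sys.argv)>3:
    t=np.array([float(a) for a in sys.argv[1:4]]); print("shift now-tool m",(M.T@(t-p)/1000).round(4),"mm",np.linalg.norm(t-p).round(1))
    y=float(sys.argv[4]) if len(sys.argv)>4 else jy
    y=jy+(y-jy+90)%180-90
    a=np.radians(y); G=np.c_[[0,0,-1],[np.cos(a),np.sin(a),0],np.cross([0,0,-1],[np.cos(a),np.sin(a),0])]
    print("turn rv",R.from_matrix(M.T@G).as_rotvec().round(4),"goal jaw yaw",y,"shift in goal-tool",(G.T@(t-p)/1000).round(4))
E
python3 go.py 609 -1 150 103
```

```text
t 0.6 tcp [213.  587.6 222.7] F [ 0.5 -1.   0.3] w 88.1 q6 [ 1.2   0.42  1.63  0.    1.09 -0.02]
tool x [-0. -0. -1.] jaw yaw 70.1
shift now-tool m [ 0.0727 -0.4183  0.5729] mm 713.1
turn rv [-0.5747 -0.      0.    ] goal jaw yaw 103.0 shift in goal-tool [ 0.0727 -0.6626  0.2535]
```

```bash
python3 -m crank '[[[0.002,-0.0116,0.0159],[0,0,0],0.087],[[0.004,-0.0232,0.0318],[0,0,0],0.087],[[0.004,-0.0232,0.0318],[0,0,0],0.087],[[0.004,-0.0232,0.0318],[0,0,0],0.087],[[0.004,-0.0232,0.0318],[0,0,0],0.087],[[0.004,-0.0232,0.0318],[0,0,0],0.087],[[0.004,-0.0232,0.0318],[0,0,0],0.087],[[0.004,-0.0232,0.0318],[0,0,0],0.087]]'; python3 go.py 609 -1 150 103
python3 -m crank '[[[0.003,-0.0232,0.0318],[0,0,0],0.087],[[0.003,-0.0232,0.0318],[0,0,0],0.087],[[0.003,-0.0232,0.0318],[0,0,0],0.087],[[0.003,-0.0232,0.0318],[0,0,0],0.087],[[0.003,-0.0232,0.0318],[0,0,0],0.087],[[0.003,-0.0232,0.0318],[0,0,0],0.087],[[0.003,-0.0232,0.0318],[0,0,0],0.087],[[0.003,-0.0232,0.0318],[0,0,0],0.087]]'; python3 go.py 609 -1 150 103
```

```text
t: 1.27
ee_pos: [378.7, 341.2, 192.8]
orientation: [0.273, 1.553, -0.272]
ft_force: [0.9, -0.2, -0.5]
width: 87.0
t 1.27 tcp [378.7 341.2 192.8] F [ 0.9 -0.2 -0.5] w 87.0 q6 [ 0.71  0.29  1.91 -0.    0.94 -0.51]
tool x [ 0.001  0.    -1.   ] jaw yaw 70.1
shift now-tool m [ 0.0428 -0.2433  0.333 ] mm 414.7
turn rv [-5.743e-01  5.000e-04 -5.000e-04] goal jaw yaw 103.0 shift in goal-tool [ 0.0428 -0.3852  0.1474]
t: 1.93
ee_pos: [554.8, 79.6, 168.7]
orientation: [0.273, 1.553, -0.273]
ft_force: [0.2, -0.3, 1.2]
width: 87.2
t 1.93 tcp [554.8  79.6 168.7] F [ 0.2 -0.3  1.2] w 87.2 q6 [ 0.12  0.4   1.82  0.    0.93 -1.1 ]
tool x [ 0.  0. -1.] jaw yaw 70.1
shift now-tool m [ 0.0188 -0.0573  0.0785] mm 99.0
turn rv [-5.748e-01  5.000e-04 -1.000e-04] goal jaw yaw 103.0 shift in goal-tool [ 0.0187 -0.0908  0.0347]
```

```bash
python3 -m crank '[[[0.0,-0.0191,0.0262],[0,0,0],0.087],[[0.0,-0.0191,0.0262],[0,0,0],0.087],[[0.0,-0.0191,0.0262],[-0.0958,0,0],0.087],[[0,0,0],[-0.0958,0,0],0.087],[[0,0,0],[-0.0958,0,0],0.087],[[0,0,0],[-0.0958,0,0],0.087],[[0,0,0],[-0.0958,0,0],0.087],[[0,0,0],[-0.0958,0,0],0.087]]'; python3 go.py 609 -1 46 103
```

```text
t: 2.6
ee_pos: [608.2, 0.7, 168.7]
orientation: [-0.182, 1.563, 0.182]
ft_force: [-0.7, 0.1, 0.3]
width: 86.9
t 2.6 tcp [608.2   0.7 168.7] F [-0.7  0.1  0.3] w 86.9 q6 [-0.02  0.46  1.71  0.    0.97 -1.82]
tool x [ 0.  0. -1.] jaw yaw 103.3
shift now-tool m [ 0.1227 -0.0018  0.0004] mm 122.7
turn rv [ 0.0045  0.     -0.    ] goal jaw yaw 103.0 shift in goal-tool [ 0.1227 -0.0018  0.0004]
```

```bash
python3 -m crank '[[[0.02,-0.0015,0],[0,0,0],0.087],[[0.025,0,0],[0,0,0],0.087],[[0.02,0,0],[0,0,0],0.087],[[0.01,0,0],[0,0,0],0.087],[[0,0,0],[0,0,0],0.087],[[0,0,0],[0,0,0],0.087],[[0,0,0],[0,0,0],0.087],[[0,0,0],[0,0,0],0.087]]'; python3 - <<'E'
from h import *
a=Cam("scene").img[110:260,220:400]; b=Cam("top").img[110:230,260:400]
cv2.imwrite("pics/pre.png",np.hstack([cv2.resize(a,(480,400),interpolation=2)[:,:400],cv2.resize(b,(467,400),interpolation=2)[:,:400]]))
E
```

```text
t: 3.27
ee_pos: [609.5, -0.6, 95.1]
orientation: [-0.178, 1.561, 0.178]
ft_force: [0.2, -0.6, 0.6]
width: 87.2
```

View pics/pre.png

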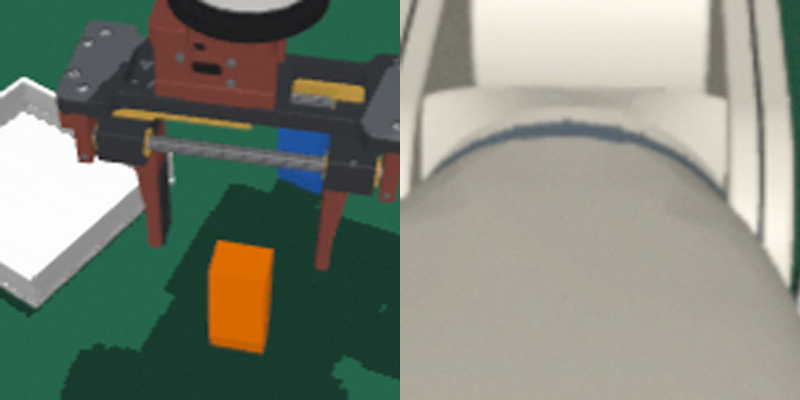

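The scene view shows the open fingers straddling the orange wedge evenly, with the wedge top at about (243,250) between finger tips (155,245) and (322,268). The arm covers the top view.

```bash
python3 -m crank '[[[0.015,-0.0003,0],[0,0,0],0.087],[[0.015,0,0],[0,0,0],0.087],[[0.01,0,0],[0,0,0],0.087],[[0.009,0,0],[0,0,0],0.087],[[0,0,0],[0,0,0],0.06],[[0,0,0],[0,0,0],0.045],[[0,0,0],[0,0,0],0.03],[[0,0,0],[0,0,0],0.015]]';python3 -m crank '[[[0,0,0],[0,0,0],0.01],[[0,0,0],[0,0,0],0.01],[[0,0,0],[0,0,0],0.01],[[0,0,0],[0,0,0],0.01],[[0,0,0],[0,0,0],0.01],[[0,0,0],[0,0,0],0.01],[[0,0,0],[0,0,0],0.01],[[-0.005,0,0],[0,0,0],0.01]]'; python3 go.py 548 209 150 85
```

```text
t: 4.03
ee_pos: [609.2, -0.9, 45.4]
orientation: [-0.178, 1.562, 0.178]
ft_force: [0.1, 0.6, 0.2]
width: 63.9
t: 4.7
ee_pos: [607.9, -0.9, 49.0]
orientation: [-0.178, 1.565, 0.178]
ft_force: [-0.1, -0.4, -0.7]
width: 33.9
t 4.7 tcp [607.9  -0.9  49. ] F [-0.1 -0.4 -0.7] w 33.9 q6 [-0.02  0.63  1.76  0.    0.75 -1.82]
tool x [-0.002  0.    -1.   ] jaw yaw 103.0
shift now-tool m [-0.1009  0.218  -0.0112] mm 240.5
turn rv [ 3.142e-01 -1.600e-03 -2.000e-04] goal jaw yaw 85.0 shift in goal-tool [-0.101   0.2039 -0.0779]
```

```bash
python3 -m crank '[[[-0.015,0,0],[0,0,0],0.01],[[-0.03,0,0],[0,0,0],0.01],[[-0.03,0,0],[0,0,0],0.01],[[-0.025,0.01,0],[0,0,0],0.01],[[0,0.03,-0.002],[0,0,0],0.01],[[0,0.035,-0.002],[0,0,0],0.01],[[0,0.035,-0.002],[0,0,0],0.01],[[0,0.035,-0.002],[0,0,0],0.01]]'; python3 go.py 548 209 150 85;python3 -m crank '[[[0,0.03,-0.002],[0,0,0],0.01],[[0,0.025,-0.002],[0.06,0,0],0.01],[[0,0.005,0],[0.08,0,0],0.01],[[0,0,0],[0.08,0,0],0.01],[[0,0,0],[0.06,0,0],0.01],[[0,0,0],[0.034,0,0],0.01],[[0,0,0],[0,0,0],0.01],[[0,0,0],[0,0,0],0.01]]'; python3 go.py 548 209 150 85
```

```text
t: 5.37
ee_pos: [567.6, 139.6, 150.2]
orientation: [-0.177, 1.563, 0.178]
ft_force: [0.5, -0.8, -0.3]
width: 34.1
t 5.37 tcp [567.6 139.6 150.2] F [ 0.5 -0.8 -0.3] w 34.1 q6 [ 0.22  0.46  1.77  0.    0.91 -1.58]
tool x [ 0.  0. -1.] jaw yaw 103.0
shift now-tool m [ 0.0002  0.072  -0.0035] mm 72.1
turn rv [ 3.133e-01  4.000e-04 -1.000e-04] goal jaw yaw 85.0 shift in goal-tool [ 0.0002  0.0674 -0.0255]
t: 6.03
ee_pos: [550.9, 196.2, 149.8]
orientation: [0.067, 1.57, -0.067]
ft_force: [0.0, -0.3, -1.9]
width: 34.3
t 6.03 tcp [550.9 196.2 149.8] F [ 0.  -0.3 -1.9] w 34.3 q6 [ 0.32  0.46  1.77  0.    0.91 -1.16]
tool x [-0. -0. -1.] jaw yaw 85.1
shift now-tool m [-0.0002  0.0125 -0.004 ] mm 13.2
turn rv [ 0.0015 -0.0001  0.    ] goal jaw yaw 85.0 shift in goal-tool [-0.0002  0.0125 -0.004 ]
```

```bash
python3 -m crank '[[[0.005,0.0125,-0.004],[0,0,0],0.01],[[0.015,0,0],[0,0,0],0.01],[[0.015,0,0],[0,0,0],0.01],[[0.003,0,0],[0,0,0],0.01],[[0,0,0],[0,0,0],0.01],[[0,0,0],[0,0,0],0.01],[[0,0,0],[0,0,0],0.01],[[0,0,0],[0,0,0],0.01]]'; python3 go.py 548 209 110 85; python3 - <<'E'
from h import *
a=Cam("scene").img[130:330,340:540]
cv2.imwrite("pics/pre2.png",cv2.resize(a,(600,600),interpolation=2))
E
```

```text
t: 6.7
ee_pos: [548.7, 209.3, 112.5]
orientation: [0.069, 1.568, -0.068]
ft_force: [-0.2, -0.2, 0.0]
width: 33.5
t 6.7 tcp [548.7 209.3 112.5] F [-0.2 -0.2  0. ] w 33.5 q6 [ 0.34  0.51  1.79  0.    0.84 -1.14]
tool x [ 0.001  0.    -1.   ] jaw yaw 85.0
shift now-tool m [ 0.0025 -0.0003 -0.0007] mm 2.6
turn rv [ 0.0004  0.0012 -0.0006] goal jaw yaw 85.0 shift in goal-tool [ 0.0025 -0.0003 -0.0007]
```

View pics/pre2.png

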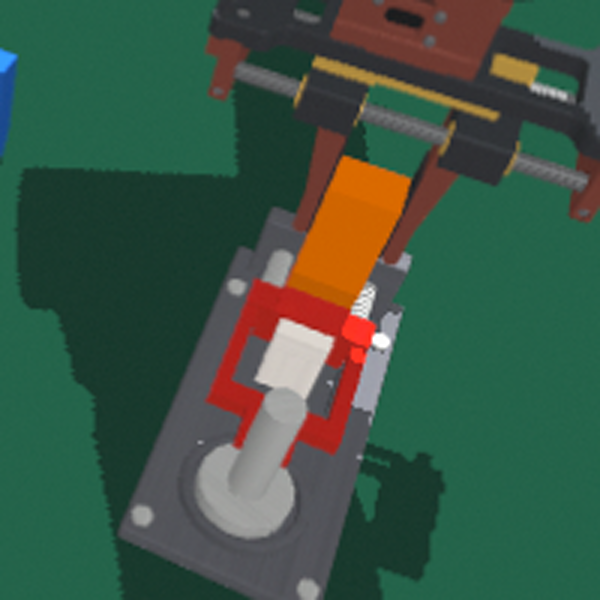

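```bash
python3 - <<'E'
from h import *
S=Cam("scene")
e=np.array([-.9962,.0872,0]);f=np.array([-.0872,-.9962,0]);o=np.array([548.2,209.2,0])
for z in (66.5,): 
  print(((S.proj([o+e*-7+f*s*17+[0,0,z] for s in(-1,1)]))-[340,130])*3)
print(((S.proj([o+e*-13+f*s*17+[0,0,84.5] for s in(-1,1)]))-[340,130])*3)
print(((S.proj([o+e*-13+f*s*17+[0,0,146.5] for s in(-1,1)]))-[340,130])*3)
print("block top",((S.proj([o+e*x+f*s*14+[0,0,58] for s,x in((-1,-30),(1,-30),(-1,-20),(1,-20))]))-[340,130])*3)
E
```

```text
[[349.47476461 307.68380651]
 [285.51438188 283.52928143]]
[[357.85931485 294.50887979]
 [291.8768089  269.85929027]]
[[399.87953097 212.61983145]
 [327.4317308  187.296196  ]]
block top [[328.57548715 346.93080141]
 [275.42945966 326.23053568]
 [333.08823073 332.99259831]
 [280.42278177 312.68711314]]
```

```bash
cat > blk.py <<'E'
from h import *
S,T=Cam("scene"),Cam("top")
e=np.array([-.9962,.0872,0]);f=np.array([-.0872,-.9962,0]);o=np.array([548.2,209.2,0])
cs=lambda x,y,f,o:(x/f-.5+.5/f+o[0],y/f-.5+.5/f+o[1])
for nm,c,uv in(("S",S,[cs(x,y,6,(400,200)) for x,y in((205,215),(312,255),(303,283),(193,248))]),("T",T,[cs(x,y,7,(195,160)) for x,y in((141,170),(236,170),(239,206),(137,203))])):
    for z in (56,58):
        q=c.plane(uv,z); print(nm,z,"slot x,y",[( ((p-o)@e).round(1),((p-o)@f).round(1)) for p in q])
print("nominal x -30.5..-20.5(top), y +-14")
E
python3 blk.py
```

```text
S 56 slot x,y [(np.float64(-20.4), np.float64(12.9)), (np.float64(-19.9), np.float64(-15.5)), (np.float64(-30.0), np.float64(-15.5)), (np.float64(-32.5), np.float64(12.9))]
S 58 slot x,y [(np.float64(-22.1), np.float64(13.0)), (np.float64(-21.7), np.float64(-15.3)), (np.float64(-31.7), np.float64(-15.3)), (np.float64(-34.2), np.float64(13.0))]
T 56 slot x,y [(np.float64(-30.0), np.float64(-15.9)), (np.float64(-32.3), np.float64(12.0)), (np.float64(-21.8), np.float64(14.2)), (np.float64(-20.1), np.float64(-15.9))]
T 58 slot x,y [(np.float64(-29.6), np.float64(-15.3)), (np.float64(-32.0), np.float64(12.5)), (np.float64(-21.5), np.float64(14.7)), (np.float64(-19.9), np.float64(-15.3))]
nominal x -30.5..-20.5(top), y +-14
```

Block edges put the slot within about 1 mm of the estimate. The image shows the wedge over the slot, with its foot at (320,300), behind the pale block. Lowering.

```bash
python3 -m crank '[[[0.005,0.0005,0],[0,0,0],0.0],[[0.005,0,0],[0,0,0],0.0],[[0.005,0,0],[0,0,0],0.0],[[0.004,0,0],[0,0,0],0.0],[[0.002,0,0],[0,0,0],0.0],[[0.002,0,0],[0,0,0],0.0],[[0.002,0,0],[0,0,0],0.0],[[0,0,0],[0,0,0],0.0]]'; python3 go.py 548.7 209.8 58 85
```

```text
t: 7.57
ee_pos: [549.5, 209.8, 86.9]
orientation: [0.069, 1.567, -0.068]
ft_force: [4.7, 0.1, 3.1]
width: 33.7
t 7.57 tcp [549.5 209.8  86.9] F [4.7 0.1 3.1] w 33.7 q6 [ 0.34  0.55  1.79 -0.    0.79 -1.14]
tool x [ 0.003  0.001 -1.   ] jaw yaw 85.0
shift now-tool m [ 0.0289 -0.0001 -0.0009] mm 29.0
turn rv [ 0.0003  0.0024 -0.0009] goal jaw yaw 85.0 shift in goal-tool [ 0.0289 -0.0001 -0.0008]
```

Fixture-direction force of 4.7 N matches the spring, so the post is being driven back. Continuing down.

```bash
python3 -m crank '[[[0.003,0,0],[0,0,0],0.0],[[0.003,0,0],[0,0,0],0.0],[[0.003,0,0],[0,0,0],0.0],[[0.003,0,0],[0,0,0],0.0],[[0.002,0,0],[0,0,0],0.0],[[0.001,0,0],[0,0,0],0.0],[[0,0,0],[0,0,0],0.0],[[0,0,0],[0,0,0],0.0]]'; python3 go.py 548.7 209.8 58 85
```

```text
t: 8.23
ee_pos: [548.7, 209.6, 71.5]
orientation: [0.069, 1.569, -0.068]
ft_force: [5.8, -0.0, 2.9]
width: 33.8
t 8.23 tcp [548.7 209.6  71.5] F [ 5.8 -0.   2.9] w 33.8 q6 [ 0.34  0.58  1.8  -0.    0.76 -1.14]
tool x [ 0.001  0.    -1.   ] jaw yaw 85.0
shift now-tool m [ 0.0135  0.0002 -0.    ] mm 13.5
turn rv [ 0.0003  0.001  -0.0003] goal jaw yaw 85.0 shift in goal-tool [ 0.0135  0.0002 -0.    ]
```

```bash
python3 -m crank '[[[0.003,0,0],[0,0,0],0.0],[[0.003,0,0],[0,0,0],0.0],[[0.003,0,0],[0,0,0],0.0],[[0.002,0,0],[0,0,0],0.0],[[0.001,0,0],[0,0,0],0.0],[[0.001,0,0],[0,0,0],0.0],[[0,0,0],[0,0,0],0.0],[[0,0,0],[0,0,0],0.0]]'; python3 go.py 548.7 209.8 58 85; python3 - <<'E'
from h import *
a=Cam("scene").img[130:330,340:540]
cv2.imwrite("pics/ins1.png",cv2.resize(a,(600,600),interpolation=2))
E
```

```text
t: 8.9
ee_pos: [548.6, 209.5, 58.2]
orientation: [0.068, 1.569, -0.068]
ft_force: [5.6, 0.9, 0.1]
width: 34.0
t 8.9 tcp [548.6 209.5  58.2] F [5.6 0.9 0.1] w 34.0 q6 [ 0.34  0.6   1.8  -0.    0.74 -1.14]
tool x [ 0.001  0.    -1.   ] jaw yaw 85.0
shift now-tool m [0.0002 0.0003 0.0001] mm 0.4
turn rv [ 0.0004  0.0007 -0.0002] goal jaw yaw 85.0 shift in goal-tool [0.0002 0.0003 0.0001]
```

View pics/ins1.png

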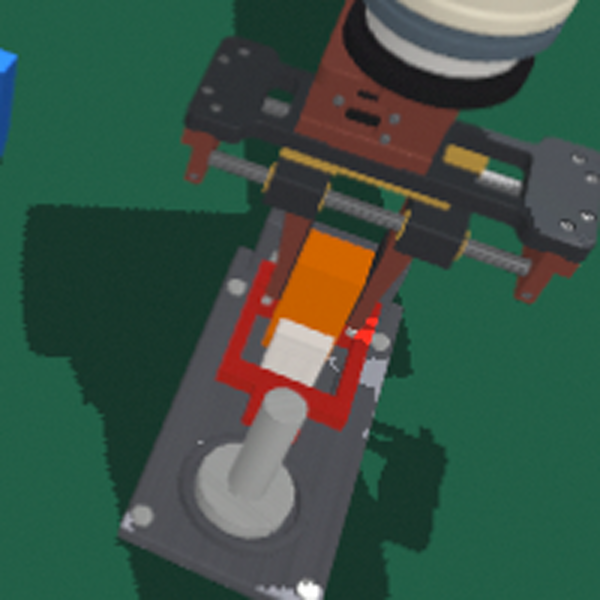

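The wedge sits deep behind the block and the catch's front bar has moved back from the flange. Pressing the last millimetres to feel the base plate.

```bash
python3 -m crank '[[[0.001,0,0],[0,0,0],0.0],[[0.001,0,0],[0,0,0],0.0],[[0,0,0],[0,0,0],0.0],[[0,0,0],[0,0,0],0.0],[[0,0,0],[0,0,0],0.0],[[0,0,0],[0,0,0],0.0],[[0,0,0],[0,0,0],0.0],[[0,0,0],[0,0,0],0.0]]'; python3 go.py 548.7 209.8 58 85
```

```text
t: 9.62
ee_pos: [548.7, 209.5, 56.8]
orientation: [0.068, 1.569, -0.068]
ft_force: [4.8, -0.6, 5.9]
width: 34.0
t 9.62 tcp [548.7 209.5  56.8] F [ 4.8 -0.6  5.9] w 34.0 q6 [ 0.34  0.6   1.8  -0.    0.74 -1.14]
tool x [ 0.001  0.    -1.   ] jaw yaw 85.0
shift now-tool m [-0.0012  0.0003  0.    ] mm 1.2
turn rv [ 0.0004  0.0009 -0.0002] goal jaw yaw 85.0 shift in goal-tool [-0.0012  0.0003  0.    ]
```

```bash
python3 -m crank '[[[0.001,0,0],[0,0,0],0.0],[[0.001,0,0],[0,0,0],0.0],[[0,0,0],[0,0,0],0.0],[[0,0,0],[0,0,0],0.0],[[0,0,0],[0,0,0],0.0],[[0,0,0],[0,0,0],0.0],[[0,0,0],[0,0,0],0.0],[[0,0,0],[0,0,0],0.0]]'; python3 go.py
```

```text
t: 10.28
ee_pos: [548.8, 209.6, 56.7]
orientation: [0.069, 1.569, -0.068]
ft_force: [-1.1, -2.7, 22.9]
width: 33.8
t 10.28 tcp [548.8 209.6  56.7] F [-1.1 -2.7 22.9] w 33.8 q6 [ 0.34  0.6   1.8  -0.    0.74 -1.14]
tool x [ 0.001  0.    -1.   ] jaw yaw 85.0
```

z stopped at 56.7 with 23 N, so the wedge is standing on the base plate. Releasing and rising.

```bash
python3 -m crank '[[[-0.001,0,0],[0,0,0],0.0],[[0,0,0],[0,0,0],0.04],[[0,0,0],[0,0,0],0.05],[[0,0,0],[0,0,0],0.06],[[0,0,0],[0,0,0],0.07],[[0,0,0],[0,0,0],0.07],[[-0.005,0,0],[0,0,0],0.07],[[-0.02,0,0],[0,0,0],0.07]]'; python3 -m crank '[[[-0.03,0,0],[0,0,0],0.07],[[-0.035,0,0],[0,0,0],0.07],[[-0.015,0,0],[0,0,0],0.07],[[0,-0.03,-0.025],[0,0,0],0.07],[[0,-0.03,-0.025],[0,0,0],0.07],[[0,-0.03,-0.025],[0,0,0],0.07],[[0,-0.03,-0.025],[0,0,0],0.07],[[0,0,0],[0,0,0],0.07]]';  python3 go.py 650.5 200.2 160; python3 - <<'E'
from h import *
a=Cam("scene").img[130:330,340:540]
cv2.imwrite("pics/ins2.png",cv2.resize(a,(600,600),interpolation=2))
a=Cam("top").img
cv2.imwrite("pics/ins2t.png",a)
E
```

```text
t: 10.95
ee_pos: [545.9, 208.7, 78.4]
orientation: [0.067, 1.575, -0.07]
ft_force: [0.4, -0.3, 0.2]
width: 70.0
t: 11.62
ee_pos: [431.4, 95.2, 159.9]
orientation: [0.068, 1.576, -0.071]
ft_force: [-1.6, 0.9, -0.2]
width: 70.1
t 11.62 tcp [431.4  95.2 159.9] F [-1.6  0.9 -0.2] w 70.1 q6 [ 0.19  0.26  2.07 -0.    0.83 -1.29]
tool x [-0.007 -0.002 -1.   ] jaw yaw 84.9
shift now-tool m [-0.0018  0.1239  0.209 ] mm 243.0
turn rv [-0.     -0.0066  0.0025] goal jaw yaw 84.93578118837254 shift in goal-tool [-1.000e-04  1.239e-01  2.090e-01]
```

View pics/ins2.png

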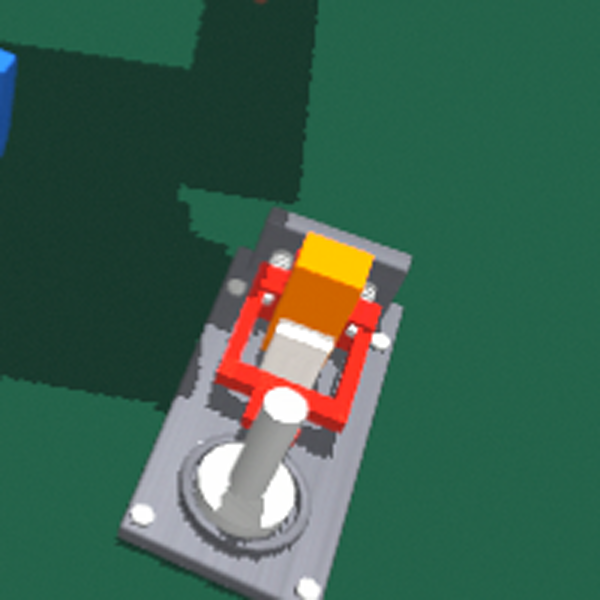

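View pics/ins2t.png

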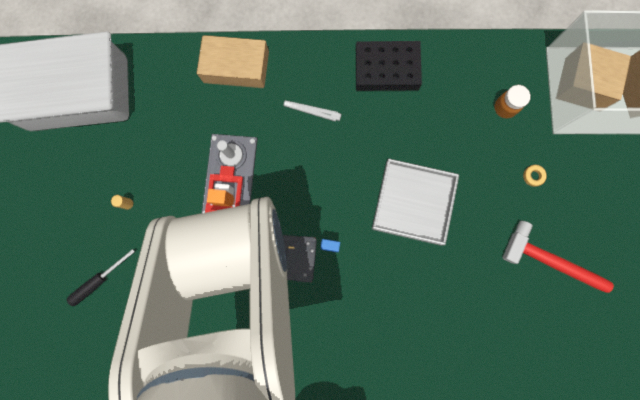

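The wedge stands alone in the slot, with its top at about (340,260) in the scene crop, and the catch's bar is held back. Measuring how far the catch opened and the wedge's top height.

```bash
python3 - <<'E'
from h import *
S,T=Cam("scene"),Cam("top")
e=np.array([-.9962,.0872,0]);f=np.array([-.0872,-.9962,0]);o=np.array([548.2,209.2,0])
cv2.imwrite("pics/t3.png",cv2.resize(T.img[125:215,195:265],None,fx=6.5,fy=6.5,interpolation=2))
R=[]
for c,(x0,y0,x1,y1) in((S,(425,200,475,262)),(T,(198,180,240,212))):
    h=cv2.cvtColor(c.img,cv2.COLOR_BGR2HSV)[y0:y1,x0:x1]; m=(h[...,0]>9)&(h[...,0]<28)&(h[...,1]>120)
    mt=(m&(h[...,2]>(235 if c is S else 215))).astype(np.uint8); M=cv2.moments(mt,True); R.append((M["m10"]/M["m00"]+x0,M["m01"]/M["m00"]+y0)); print(R[-1],mt.sum())
p,er=tri(S,R[0],T,R[1]); print("wedge top",p,er,"slot xy",(p-o)@e,(p-o)@f)
a=S.img[256:272,424:446].astype(int).min(2)>200; b=T.img[138:153,214:229].astype(int).min(2)>200
ca=np.argwhere(a).mean(0)[::-1]+[424,256]; cb=np.argwhere(b).mean(0)[::-1]+[214,138]; print("spindle",tri(S,ca,T,cb))
E
```

```text
(451.2668918918919, 216.48986486486487) 296
(215.64655172413794, 195.85775862068965) 232
wedge top [549.48873911 209.64780018  90.37658227] 0.6450561504696695 slot xy -1.2447937277858514 -0.5584765859355195
spindle (array([651.02279887, 200.56202555,  95.67768695]), np.float64(1.4574050488329848))
```

View pics/t3.png

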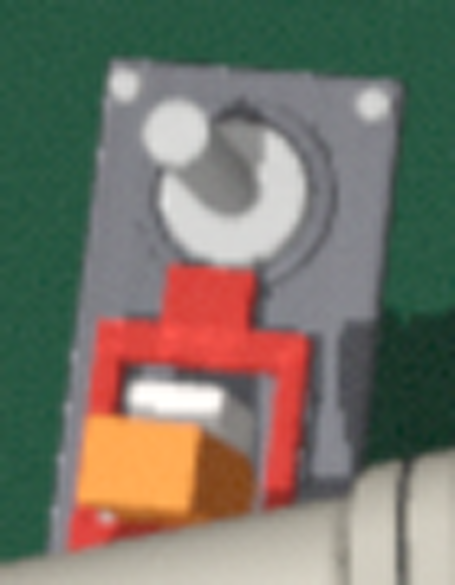

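The top crop shows the nose edge at (210,268), clear of the flange rim at about (230,264), with the wedge seated (top at z about 90.4, with the same 1–2 mm low bias as the other heights). Going to the spindle.

```bash
python3 -m crank '[[[0,0.0177,0.0299],[0,0,0],0.07],[[0,0.0177,0.0299],[0,0,0],0.07],[[0,0.0177,0.0299],[0,0,0],0.07],[[0,0.0177,0.0299],[0,0,0],0.07],[[0,0.0177,0.0299],[0,0,0],0.07],[[0,0.0177,0.0299],[0,0,0],0.07],[[0,0.0177,0.0299],[0,0,0],0.07],[[0,0,0],[0,0,0],0.07]]';python3 go.py 650.7 200.3 50 85
```

```text
t: 12.48
ee_pos: [663.5, 207.8, 160.5]
orientation: [0.069, 1.565, -0.065]
ft_force: [-1.0, -0.3, -0.0]
width: 70.2
t 12.48 tcp [663.5 207.8 160.5] F [-1.  -0.3 -0. ] w 70.2 q6 [ 0.29  0.59  1.51  0.    1.04 -1.2 ]
tool x [ 0.005  0.002 -1.   ] jaw yaw 85.1
shift now-tool m [ 0.1104 -0.0088 -0.0127] mm 111.5
turn rv [ 0.0021  0.0051 -0.0024] goal jaw yaw 85.0 shift in goal-tool [ 0.1105 -0.0086 -0.0121]
```

```bash
python3 -m crank '[[[0,-0.008,-0.012],[0,0,0],0.07],[[0.02,0,0],[0,0,0],0.07],[[0.02,0,0],[0,0,0],0.07],[[0.01,0,0],[0,0,0],0.07],[[0,0,0],[0,0,0],0.07],[[0,0,0],[0,0,0],0.07],[[0,0,0],[0,0,0],0.07],[[0,0,0],[0,0,0],0.07]]';python3 go.py 650.7 200.3 50 85
```

```text
t: 13.15
ee_pos: [645.7, 197.3, 111.9]
orientation: [0.069, 1.568, -0.068]
ft_force: [0.2, -0.7, 0.1]
width: 70.3
t 13.15 tcp [645.7 197.3 111.9] F [ 0.2 -0.7  0.1] w 70.3 q6 [ 0.28  0.62  1.58  0.    0.94 -1.2 ]
tool x [ 0.002  0.001 -1.   ] jaw yaw 85.0
shift now-tool m [0.0619 0.0033 0.0046] mm 62.2
turn rv [ 0.0004  0.0019 -0.0007] goal jaw yaw 85.0 shift in goal-tool [0.0619 0.0034 0.0048]
```

```bash
python3 -m crank '[[[0,0.0034,0.0048],[0,0,0],0.07],[[0.01,0,0],[0,0,0],0.07],[[0.015,0,0],[0,0,0],0.07],[[0.015,0,0],[0,0,0],0.07],[[0.015,0,0],[0,0,0],0.07],[[0.007,0,0],[0,0,0],0.07],[[0,0,0],[0,0,0],0.07],[[0,0,0],[0,0,0],0.07]]';python3 go.py 650.7 200.3 50 85; python3 - <<'E'
from h import *
a=Cam("scene").img[130:330,340:540]
cv2.imwrite("pics/sp1.png",cv2.resize(a,(600,600),interpolation=2))
E
```

```text
t: 13.82
ee_pos: [649.3, 199.7, 47.5]
orientation: [0.068, 1.571, -0.069]
ft_force: [0.4, 0.9, -0.1]
width: 70.3
t 13.82 tcp [649.3 199.7  47.5] F [ 0.4  0.9 -0.1] w 70.3 q6 [ 0.28  0.72  1.58 -0.    0.85 -1.2 ]
tool x [-0.002 -0.001 -1.   ] jaw yaw 85.0
shift now-tool m [-0.0025  0.0007  0.0014] mm 2.9
turn rv [ 0.0003 -0.0017  0.0007] goal jaw yaw 85.0 shift in goal-tool [-0.0025  0.0007  0.0014]
```

View pics/sp1.png

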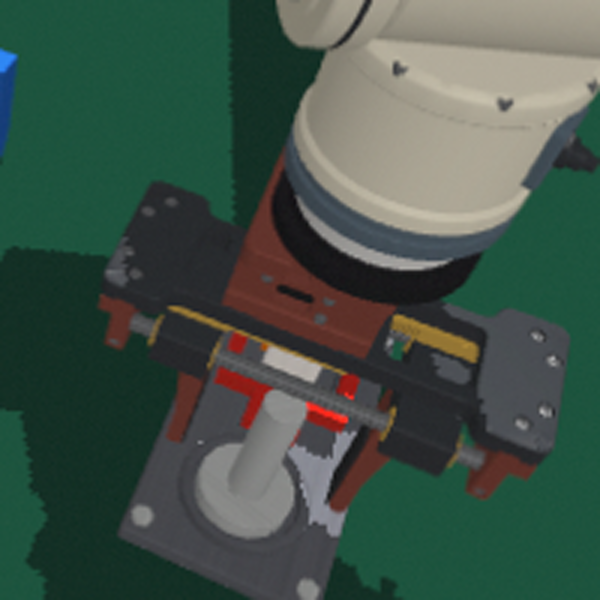

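The stem at (258,460) lies on the line between the finger tips (180,437) and (340,503). Closing.

```bash
python3 -m crank '[[[0,0.0005,0.001],[0,0,0],0.05],[[0,0,0],[0,0,0],0.04],[[0,0,0],[0,0,0],0.03],[[0,0,0],[0,0,0],0.02],[[0,0,0],[0,0,0],0.01],[[0,0,0],[0,0,0],0.0],[[0,0,0],[0,0,0],0.0],[[0,0,0],[0,0,0],0.0]]';python3 -m crank '[[[0,0,0],[0,0,0],0],[[-0.002,0,0],[0,0,0],0],[[-0.003,0,0],[0,0,0],0],[[-0.003,0,0],[0,0,0],0],[[-0.003,0,0],[0,0,0],0],[[-0.003,0,0],[0,0,0],0],[[0,0,0],[0,0,0],0],[[0,0,0],[0,0,0],0]]';python3 go.py 547 -192 150
```

```text
t: 14.53
ee_pos: [650.9, 200.3, 48.7]
orientation: [0.068, 1.57, -0.068]
ft_force: [-0.5, -0.4, 0.5]
width: 20.2
t: 15.2
ee_pos: [651.0, 200.4, 63.0]
orientation: [0.068, 1.569, -0.068]
ft_force: [-0.6, 0.3, -3.1]
width: 19.7
t 15.2 tcp [651.  200.4  63. ] F [-0.6  0.3 -3.1] w 19.7 q6 [ 0.28  0.7   1.58  0.    0.87 -1.2 ]
tool x [ 0.001  0.    -1.   ] jaw yaw 85.0
shift now-tool m [-0.0871 -0.3999 -0.0695] mm 415.2
turn rv [-0.      0.0005 -0.0002] goal jaw yaw 85.01525360374572 shift in goal-tool [-0.087  -0.4    -0.0696]
```

The wrist force (-3.1 N) equals the spindle's weight, so it is lifted freely. Raising and carrying it.

```bash
python3 -m crank '[[[-0.008,0,0],[0,0,0],0],[[-0.015,0,0],[0,0,0],0],[[-0.02,0,0],[0,0,0],0],[[-0.02,0,0],[0,0,0],0],[[-0.015,0,0],[0,0,0],0],[[-0.008,-0.01,-0.002],[0,0,0],0],[[0,-0.02,-0.003],[0,0,0],0],[[0,-0.025,-0.004],[0,0,0],0]]';python3 -m crank '[[[0,-0.03,-0.005],[0,0,0],0],[[0,-0.03,-0.005],[0,0,0],0],[[0,-0.03,-0.005],[0,0,0],0],[[0,-0.03,-0.005],[0,0,0],0],[[0,-0.03,-0.005],[0,0,0],0],[[0,-0.03,-0.005],[0,0,0],0],[[0,-0.03,-0.005],[0,0,0],0],[[0,-0.03,-0.005],[0,0,0],0]]';python3 go.py 547 -192 150
```

```text
t: 15.87
ee_pos: [637.5, 146.5, 150.3]
orientation: [0.067, 1.567, -0.066]
ft_force: [0.4, -0.3, -3.7]
width: 19.6
t: 16.53
ee_pos: [575.3, -91.2, 149.3]
orientation: [0.068, 1.57, -0.069]
ft_force: [0.3, -0.2, -3.5]
width: 19.8
t 16.53 tcp [575.3 -91.2 149.3] F [ 0.3 -0.2 -3.5] w 19.8 q6 [-0.18  0.46  1.78 -0.    0.91 -1.66]
tool x [ 0. -0. -1.] jaw yaw 85.0
shift now-tool m [-0.0007 -0.1029 -0.0194] mm 104.7
turn rv [0.     0.0001 0.0002] goal jaw yaw 85.01112525439595 shift in goal-tool [-0.0007 -0.1029 -0.0194]
```

```bash
python3 -m crank '[[[0,-0.03,-0.006],[0,0,0],0],[[0,-0.03,-0.006],[0,0,0],0],[[0,-0.02,-0.004],[0,0,0],0],[[0,-0.012,-0.002],[0,0,0],0],[[0,-0.005,0],[0,0,0],0],[[0,0,0],[0,0,0],0],[[0,0,0],[0,0,0],0],[[0,0,0],[0,0,0],0]]';python3 go.py 547 -192 60; python3 - <<'E'
from h import *
a=Cam("scene").img[60:300,130:370]
cv2.imwrite("pics/pl1.png",cv2.resize(a,(600,600),interpolation=2))
E
```

```text
t: 17.2
ee_pos: [550.3, -183.3, 148.7]
orientation: [0.068, 1.57, -0.067]
ft_force: [-0.8, -0.0, -3.0]
width: 19.6
t 17.2 tcp [ 550.3 -183.3  148.7] F [-0.8 -0.  -3. ] w 19.6 q6 [-0.34  0.45  1.78  0.    0.91 -1.83]
tool x [-0.  0. -1.] jaw yaw 85.1
shift now-tool m [ 0.0887 -0.009  -0.0026] mm 89.2
turn rv [ 0.     -0.0001 -0.0003] goal jaw yaw 85.07502340024166 shift in goal-tool [ 0.0887 -0.0089 -0.0026]
```

View pics/pl1.png

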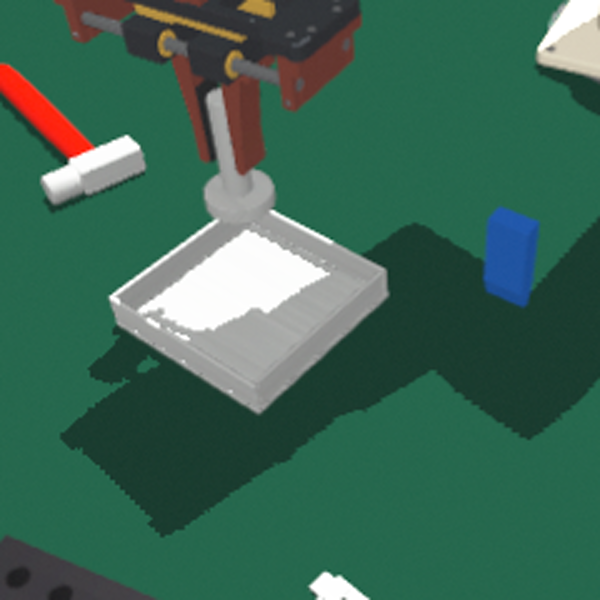

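The spindle hangs upright at crop (240,140) over the tray, with the flange at (238,195). Lowering towards the floor, with contact expected at TCP z of about 40.7.

```bash
python3 -m crank '[[[0.01,-0.009,-0.0026],[0,0,0],0],[[0.02,0,0],[0,0,0],0],[[0.025,0,0],[0,0,0],0],[[0.02,0,0],[0,0,0],0],[[0.013,0,0],[0,0,0],0],[[0.006,0,0],[0,0,0],0],[[0.003,0,0],[0,0,0],0],[[0,0,0],[0,0,0],0]]';python3 -m crank '[[[0.002,0,0],[0,0,0],0],[[0.002,0,0],[0,0,0],0],[[0.002,0,0],[0,0,0],0],[[0,0,0],[0,0,0],0],[[0,0,0],[0,0,0],0],[[0,0,0],[0,0,0],0],[[0,0,0],[0,0,0],0],[[0,0,0],[0,0,0],0]]';python3 go.py 547 -192 40.7; python3 - <<'E'
from h import *
a=Cam("scene").img[60:300,130:370]
cv2.imwrite("pics/pl2.png",cv2.resize(a,(600,600),interpolation=2))
E
```

```text
t: 17.92
ee_pos: [546.8, -193.1, 51.4]
orientation: [0.068, 1.57, -0.068]
ft_force: [0.0, 0.0, -3.9]
width: 19.4
t: 18.58
ee_pos: [546.8, -193.1, 45.8]
orientation: [0.068, 1.57, -0.068]
ft_force: [1.0, 0.3, -2.8]
width: 19.3
t 18.58 tcp [ 546.8 -193.1   45.8] F [ 1.   0.3 -2.8] w 19.3 q6 [-0.36  0.61  1.82  0.    0.71 -1.84]
tool x [ 0. -0. -1.] jaw yaw 85.0
shift now-tool m [0.0051 0.0011 0.0001] mm 5.2
turn rv [0.     0.0002 0.0001] goal jaw yaw 85.01692142574524 shift in goal-tool [0.0051 0.0011 0.0001]
```

View pics/pl2.png

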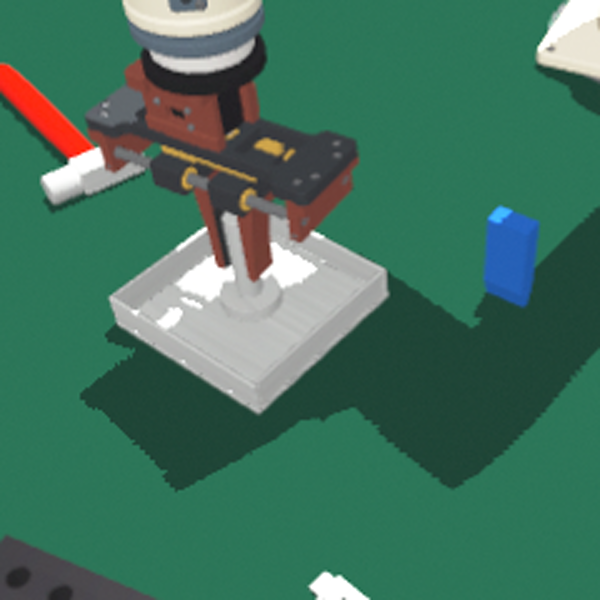

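The spindle is inside the tray near its middle, with the flange at (250,298), about 5 mm above the floor. Lowering slowly until contact.

```bash
python3 -m crank '[[[0.001,0,0],[0,0,0],0],[[0.001,0,0],[0,0,0],0],[[0.001,0,0],[0,0,0],0],[[0.001,0,0],[0,0,0],0],[[0.0005,0,0],[0,0,0],0],[[0,0,0],[0,0,0],0],[[0,0,0],[0,0,0],0],[[0,0,0],[0,0,0],0]]';python3 -m crank '[[[0.001,0,0],[0,0,0],0],[[0,0,0],[0,0,0],0],[[0,0,0],[0,0,0],0],[[0,0,0],[0,0,0],0],[[0,0,0],[0,0,0],0],[[0,0,0],[0,0,0],0],[[0,0,0],[0,0,0],0],[[0,0,0],[0,0,0],0]]'
```

```text
t: 19.3
ee_pos: [546.8, -193.1, 41.2]
orientation: [0.068, 1.57, -0.068]
ft_force: [0.8, -0.8, -3.2]
width: 19.9
t: 19.97
ee_pos: [546.9, -193.2, 40.7]
orientation: [0.068, 1.569, -0.068]
ft_force: [-1.9, 1.6, 6.3]
width: 19.5
```

Contact made (Fz from -3 to +6 N at z 40.7, as expected). Releasing and withdrawing.

```bash
python3 -m crank '[[[0,0,0],[0,0,0],0.022],[[0,0,0],[0,0,0],0.03],[[0,0,0],[0,0,0],0.04],[[0,0,0],[0,0,0],0.05],[[0,0,0],[0,0,0],0.06],[[0,0,0],[0,0,0],0.06],[[-0.005,0,0],[0,0,0],0.06],[[-0.02,0,0],[0,0,0],0.06]]';python3 -m crank '[[[-0.03,0,0],[0,0,0],0.06],[[-0.04,0,0],[0,0,0],0.06],[[-0.03,0,0],[0,0,0],0.06],[[0,0.01,-0.03],[0,0,0],0.06],[[0,0.01,-0.035],[0,0,0],0.06],[[0,0.01,-0.035],[0,0,0],0.06],[[0,0.01,-0.035],[0,0,0],0.06],[[0,0,0],[0,0,0],0.06]]'; python3 go.py; python3 - <<'E'
from h import *
S,T=Cam("scene"),Cam("top")
cv2.imwrite("pics/end_s.png",S.img); cv2.imwrite("pics/end_t.png",T.img)
E
```

```text
t: 20.63
ee_pos: [544.8, -192.4, 63.2]
orientation: [0.07, 1.574, -0.067]
ft_force: [-0.3, -0.6, -0.5]
width: 59.6
t: 21.3
ee_pos: [408.2, -138.6, 164.3]
orientation: [0.07, 1.577, -0.067]
ft_force: [-0.7, -0.3, 0.0]
width: 59.8
t 21.3 tcp [ 408.2 -138.6  164.3] F [-0.7 -0.3  0. ] w 59.8 q6 [-0.36  0.23  2.08  0.    0.83 -1.84]
tool x [-0.007  0.003 -1.   ] jaw yaw 85.0
```

View pics/end_s.png

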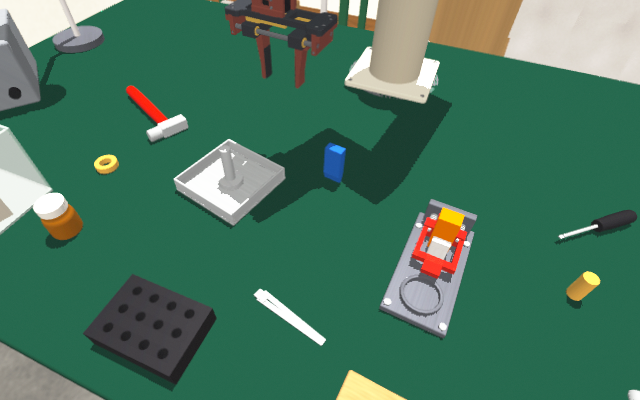

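View pics/end_t.png

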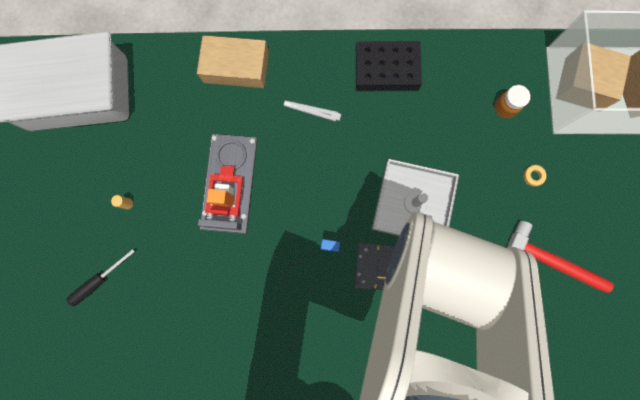

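The spindle stands upright in the tray (scene (230,172), top (417,203)). The orange wedge is still in the slot with the catch open, the ring is empty and the blue wedge is untouched. I'll let the arm settle, do a last check, then hand in.

```bash
python3 -m crank '[[[0,0,0],[0,0,0],0.06],[[0,0,0],[0,0,0],0.06],[[0,0,0],[0,0,0],0.06],[[0,0,0],[0,0,0],0.06],[[0,0,0],[0,0,0],0.06],[[0,0,0],[0,0,0],0.06],[[0,0,0],[0,0,0],0.06],[[0,0,0],[0,0,0],0.06]]'; python3 - <<'E'
from h import *
S,T=Cam("scene"),Cam("top")
a=cv2.resize(S.img[130:230,165:295],(520,400),interpolation=2); b=cv2.resize(T.img[150:220,370:430],(343,400),interpolation=2)[:,:280]
cv2.imwrite("pics/fin.png",np.hstack([a,b]))
R=[]
for c,(x0,y0,x1,y1) in((S,(425,200,475,262)),(T,(198,180,240,212))):
    h=cv2.cvtColor(c.img,cv2.COLOR_BGR2HSV)[y0:y1,x0:x1]; m=(h[...,0]>9)&(h[...,0]<28)&(h[...,1]>120)
    mt=(m&(h[...,2]>(235 if c is S else 215))).astype(np.uint8); M=cv2.moments(mt,True); R.append((M["m10"]/M["m00"]+x0,M["m01"]/M["m00"]+y0))
print("wedge top",tri(S,R[0],T,R[1]))
E
```

```text
t: 22.07
ee_pos: [415.7, -141.5, 165.1]
orientation: [0.068, 1.57, -0.068]
ft_force: [0.4, -0.2, -0.4]
width: 60.3
wedge top (array([549.49638752, 209.74026544,  90.01145476]), np.float64(0.8028752569468702))
```

View pics/fin.png

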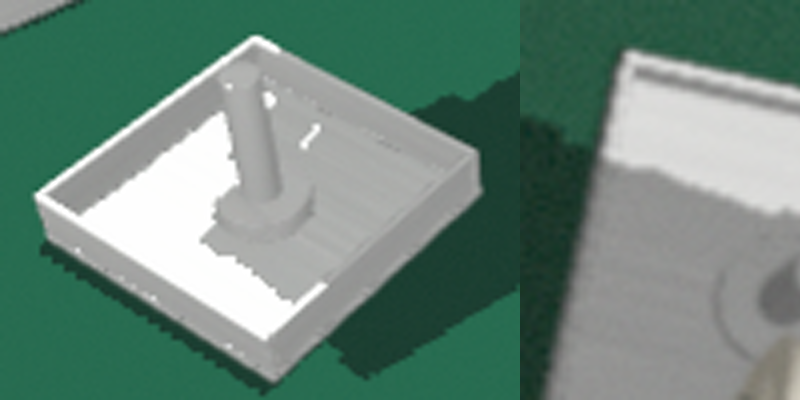

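The spindle stands flat on its flange in mid-tray, with its top at (240,75) and flange at (262,210), and nothing touches it. Handing in.

```bash
python3 - <<'E'
from h import *
S=Cam("scene"); q=(S.proj([[547,-192.5,16],[547,-192.5,89]])-[165,130])*4; print(q)
from workcell import workorder
print(workorder.close_job())
E
```

```text
[[263.04899134 188.41086915]
 [240.5863413   72.4991611 ]]
the job is handed in; nothing more can be done
None
```

The spindle is standing upright in the middle of the steel tray, and the orange wedge is still in the slot holding the catch open. I handed the job in at about 22 s of the 62 s allowed.

**What I did:** I gripped the orange wedge across its width and pushed it down the slot until it stopped on the base plate. It stopped at TCP z 56.7 mm with about 23 N downwards. I let go of it and lifted the spindle straight up; the wrist carried only the spindle's weight of about 3 N. I lowered it into the tray until the floor pushed back with about 6 N, then opened the fingers and withdrew.

**Last checks:**
- **Spindle:** its stem appears within about 2 px of where an upright spindle at the tray centre should be. The ring on the fixture is empty.
- **Wedge and catch:** the wedge top measures z about 90 mm against 92 mm nominal. My camera heights ran 1–3 mm low throughout, so this agrees with it standing on the plate. The catch nose was clear of the flange; I judged this from the top picture and did not measure the catch travel.
- **Everything else:** the blue wedge has not moved, and the arm is clear with the wrist force near zero.
- **Not fully checked:** in the last top picture the arm partly hides the tray, so the final check of the spindle rests mainly on the scene camera.

No check failed.

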